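# Ready the snack dispenser: cup in the sled, click it home, fold the chute

### The arm

A 6-joint arm with a two-finger parallel gripper is mounted at the origin on the work surface. World frame = base frame: x ahead of the robot, y to its left, z up, the work surface at z = 0. Lengths are in m, angles in rad, forces in N, time in s.
With the tool pointing down it reaches from about 0.35 to 0.975 m from the base axis. Payload 4.9 kg.
Tool frame: the origin (TCP) lies between the finger pads; the fingertips stand 25 mm ahead of it and the grasp point (between the pads) lies 6 mm ahead of it; z points along the fingers, y is the line along which they close (so a half turn about z gives the same grasp; the last joint's range is limited). The gripper opens to 85 mm and grips with 20 to 120 N. Pads are 22 mm wide; open, the fingers measure 114 mm over their backs; the gripper's body (76 mm by 85 mm) begins 54 mm behind the grasp point. The pads swing forward as they close: fully open they stand 13 mm farther back than shut.
Start: joints at [-1.219, 0.053, 1.613, -0, 1.476, -0.119], TCP at [0.283, -0.557, 0.256] pointing down, gripper open.
Joint ranges: [-3.01, 3.01], [-1.01, 2.22], [0.06, 2.58], [-1.02, 4.17], [0.09, 2.62], [-3.14, 3.14]. Speed limits (rad/s): [2.57, 2.57, 3.14, 3.14, 3.14, 3.14].

### API

Orientations are given as a unit quaternion [w, x, y, z].
In Python, from plant import manip gives the robot as it stands.
- The arm moves only by the shell command python3 -m inch 'ROWS'. ROWS is JSON, a list of rows, each a list of 3 entries, a list of its own where there are three numbers: the shift along the tool's x, y, z in m, then the turn, a rotation vector about the tool's x, y, z in rad, then the opening, from 0 (shut) to 1 (fully open). A call has 1 to 8 rows; each row shifts and turns the commanded pose from where the row before left it, along the tool's axes as they then stand; what a row does not reach is not made up. A row lasts 1/10 s, in which the tool goes at most 50 mm and 8.59 degrees, less where a joint would pass 70% of its speed; a pose out of reach is approached as far as the arm can. A call with a gripper value outside its range is refused whole. The fingers move at their own pace and stop on an object; the grip force is fixed at half the most. Time passes only in rows, so rows that do not move let the fingers close. It gives the time, the measured TCP pose, the force, the opening and the grip force at its end, in the units of the state.
- manip.state(): the state, without advancing time (a new reading comes with each control period).
- manip.grab_frame(name): name is "scene" or "side" or "wrist"; returns (picture, depth): 480x640x3 uint8, red, green, blue; 480x640 float32, m along the optical axis (not along the pixel's ray), 0 where there is no reading.
- manip.camera_params(name): a dict with "camera_matrix" (3x3 intrinsics, pixels), "rvec" (rotation vector, rad) and "tvec" (3), from world to camera coordinates, as OpenCV has them. Camera axes: x right, y down, z forward; pixel columns grow to the right and rows downward; lengths in m; the calibration is good to about 2 mm. A picture is of the moment at which its call begins: read the wrist's pose just before it. camera_params takes no time and is no camera call; for the wrist camera it gives the pose at the moment of the call.
- manip.job_done(): hands the job in; it is judged then, once.
Trained networks look in the newest picture that a camera, given by its name, has taken for a name from the list of things; names that differ only in an ending like _2 or _b are one class to them, and where a whole thing is asked for, a point or a joint stands for the part that bears it (a point fixed in the world has none). Each returns a list of dicts, best first, with "score" (0 to 1); they miss things now and then, are a little off and sometimes report something else, mostly with a low value. They report only what shows in the picture. A call takes as long as a camera call. They do not tell look-alikes from the thing itself.
- manip.look_for(camera, label): "point" ([x, y, z] in m, in world coordinates, good to about 4 mm: the middle of the surface that is visible of it).
The state is a dict: "time": time; "joint_pos": joint angles; "joint_vel": joint speeds; "joint_efforts": joint torques, N m; "tool_pos": TCP position; "tool_rot": TCP orientation; "contact_force": force on the tool from outside, world axes, zero at the start; "ft_torque": the same for the moment, N m; "gripper_width": opening from 0.0 (shut) to 1.0 (fully open); "grasp_force": force on a finger pad.
Only numpy, scipy, OpenCV 4.12 (cv2) and the standard library are available. Lean on these libraries where they do the work, as an engineer would, in place of code of your own. Each camera call takes 0.05 s, during which the arm holds its last target. There are 200 camera calls.

### The job

Get the snack dispenser ready to serve: stand the clear cup with the blue sleeve in the ring of the white sled, then push the sled by its orange plate under the spout until the catch clicks and it is fully home. Then fold the stiff red chute flap down until it slopes at about 45 degrees below level, pointing into the cup. Keep the cup upright and leave the white mug beside it where it stands.

Things in the scene. Friction and masses are not known exactly. Their poses are not given: they have to be found in the camera images.
- station: Fixed snack station: black base 180 x 500 mm, 12 thick (y -255 to 245), dispenser tower 116 across, 394 tall at y = 178 mm. Origin on the counter, under the cup's place when the sled is home. +y points along the rails to the tower (the push direction), z up. Spout reaches to y = 75, 175 to 205 mm high. Dark spring-catch housing on the +x side (x 76 to 102, y -9, top 46 mm).
- sled (a joint): Travel of the white cup sled along station +y, m: 0 = far end, 0.150 = end stop, fully home. Starts at 0 to 0.03; friction about 1.2 N. The spring catch resists from 0.130 with up to about 7 N more; its middle is at 0.1415, past which it pulls the sled to the end stop and holds it. Left short of that, the sled is not caught.
- sled_seat (a point): Centre of the sled's deck inside its ring, where the cup's underside is to stand: 20 mm above the counter, at station x = 0, y = joint - 150 mm. White ring 70 mm across inside, 80 outside, its top 14 mm above this point. Moves with the sled; axes as the station's.
- sled_push (a point): Centre of the rear (station -y) face of the orange push plate, 70 mm behind sled_seat, 48 mm above the counter. Upright plate 70 mm wide (station x), 10 thick (y), from 20 to 76 mm above the counter. Push it to station +y. Moves with the sled.
- flap (a joint): Angle of the red chute flap below level, rad: 0 = level (pointing to station -y, away from the tower), negative = raised, 0.785 = sloping 45 degrees down. Starts at -0.7 to -0.2; range -1.0 to 1.15, no stop at 45 degrees. A stiff friction hinge (0.22 N m) keeps it where it is left; push it down on its upper face.
- flap_hinge (a point): Hinge axis of the flap (along station x), at station y = +70 mm, 200 mm above the counter; turns with the flap: its -y axis runs along the flap to the free edge.
- flap_tip (a point): Middle of the flap's free edge, 100 mm from the hinge; the flap is a panel 70 mm wide (station x), 100 mm long and 5 mm thick, centred on the hinge plane. With the cup standing at home, the cup's rim is 115 mm above the counter.
- cup: Clear polycarbonate cup, 95 mm tall, 56 mm across at the foot, 62 at the rim, open top, 3 mm wall, about 90 g; an opaque blue sleeve 64 mm across from 45 to 75 mm above its foot (grip here). Origin at the centre of its underside, z up. Stands upright on the counter to the right (-y) of the station.
- mug: Bystander: white ceramic mug, 80 mm across, 92 mm tall, with a handle on its own +y side. It and the cup stand in either of two places about 150 mm apart. Origin at the centre of its underside.
Things that resemble listed ones, but are neither listed nor needed, are in the scene too. Leave any brown, pink or yellow look-alike of the cup alone.

How it is judged:
On the way, in this order (a step that is already met when the one before it is completed fails the run):
1. the cup stands upright in the sled's ring, let go, with the sled not yet at the catch (horizontal distance between cup and sled_seat below 0.01 m and distance between cup and sled_seat below 0.012 m and angle between cup's own z axis and vertical below 0.1 rad and contact force between the fingers and cup below 0.1 N and value of joint sled below 0.12 m), for 0.2 s.
2. the sled has clicked home with the cup standing in it (horizontal distance between cup and sled_seat below 0.01 m and distance between cup and sled_seat below 0.012 m and angle between cup's own z axis and vertical below 0.1 rad and value of joint sled above 0.146 m), for 0.2 s.
3. the flap is folded to about 45 degrees below level (value of joint flap between 0.6 and 0.97 rad and value of joint sled above 0.146 m), for 0.2 s.
At the end, for the whole second after the job is handed in: The sled is past its catch (joint above 0.146), the cup stands upright in its ring (within 10 mm of the centre, foot on the deck, tilt under 0.1 rad) and at rest, and the flap is 0.60 to 0.97 rad below level (45 degrees, about 10 either way) (all of step 3 and horizontal distance between cup and sled_seat below 0.01 m and distance between cup and sled_seat below 0.012 m and angle between cup's own z axis and vertical below 0.1 rad and linear speed of cup below 0.02 m/s); the robot touches nothing.
It fails at once if the cup is tipped over (angle between cup's own z axis and vertical above 0.6 rad).
It fails at once if the mug is shifted by more than 30 mm (distance of mug from where it was at the start of the episode above 0.03 m).
It also fails if it takes over 64 s, if anything falls off the work surface, if the arm or the gripper's body presses on something with over 40 N, if the wrist force passes 120 N, or if a joint passes its speed limit or range.

## Working session

There is one attempt and no reset: what is moved stays moved. The work goes in short steps, Python scripts to look and compute and a shell command to move; the robot and the scene stay as the last step left them, time stands still between calls to the robot, and variables do not carry over. Pictures are saved under pics/ and viewed, at most 10 in all, crops included, and the job is handed in when it is done.

```bash
ls; mkdir -p pics
cat > h.py <<'E'
import numpy as np, cv2
from plant import manip
from scipy.spatial.transform import Rotation as R
def cam(n):
    p=manip.camera_params(n); K=np.array(p["camera_matrix"]); r=cv2.Rodrigues(np.array(p["rvec"],float))[0]; return K,r,np.array(p["tvec"],float).ravel()
def cloud(n,d,c=None):
    K,r,t=c or cam(n); v,u=np.mgrid[:480,:640]
    P=np.stack([(u-K[0,2])/K[0,0]*d,(v-K[1,2])/K[1,1]*d,d],-1)
    return (P-t)@r
def proj(n,p):
    K,r,t=cam(n); q=K@(r@np.array(p)+t); return q[:2]/q[2]
def save(n,im): cv2.imwrite("pics/"+n+".png",im[:,:,::-1])
def tcp():
    s=manip.state(); q=s["tool_rot"]; return np.array(s["tool_pos"]),R.from_quat([q[1],q[2],q[3],q[0]])
E
python3 - <<'E'
from h import *
s=manip.state();print(s["time"],s["tool_pos"],s["tool_rot"])
ims=[]
for n in("scene","side"):
    im,d=manip.grab_frame(n);ims.append(im);np.savez("/tmp/"+n,im=im,d=d)
    for l in("station","sled","sled_push","flap","cup","mug"):
        print(n,l,[(np.round(o["point"],3).tolist(),round(o["score"],2),proj(n,o["point"]).astype(int).tolist()) for o in manip.look_for(n,l)])
save("scene0",ims[0]);save("side0",ims[1])
E
```

```text
pics
0.0 [ 0.28329399 -0.55647377  0.25508421] [-1.00306364e-03  9.72419101e-01  2.33238230e-01 -1.16438477e-04]
scene station [([0.536, 0.198, 0.067], 0.95, [487, 267])]
scene sled [([0.52, -0.088, 0.021], 0.67, [337, 265])]
scene sled_push [([0.518, -0.091, 0.015], 0.7, [336, 266])]
scene flap [([0.607, -0.321, 0.07], 0.54, [209, 271])]
scene cup [([0.639, -0.415, 0.065], 0.94, [156, 281]), ([0.736, -0.41, 0.068], 0.94, [139, 323]), ([0.603, -0.318, 0.07], 0.89, [211, 270]), ([0.732, -0.296, 0.065], 0.72, [204, 329]), ([0.541, -0.416, 0.066], 0.63, [172, 243])]
scene mug [([0.452, -0.329, 0.058], 0.61, [226, 219]), ([0.603, -0.32, 0.069], 0.3, [210, 270])]
side station [([0.507, 0.006, 0.011], 0.77, [274, 275])]
side sled [([0.506, -0.138, 0.03], 0.89, [296, 305])]
side sled_push [([0.507, -0.14, 0.034], 0.89, [296, 304])]
side flap []
side cup [([0.585, -0.335, 0.068], 0.96, [378, 342]), ([0.714, -0.316, 0.068], 0.9, [438, 317]), ([0.716, -0.426, 0.065], 0.84, [477, 358]), ([0.504, 0.005, 0.008], 0.74, [273, 277]), ([0.622, -0.434, 0.067], 0.68, [430, 377])]
side mug [([0.431, -0.35, 0.061], 0.93, [294, 377])]
```

View pics/scene0.png

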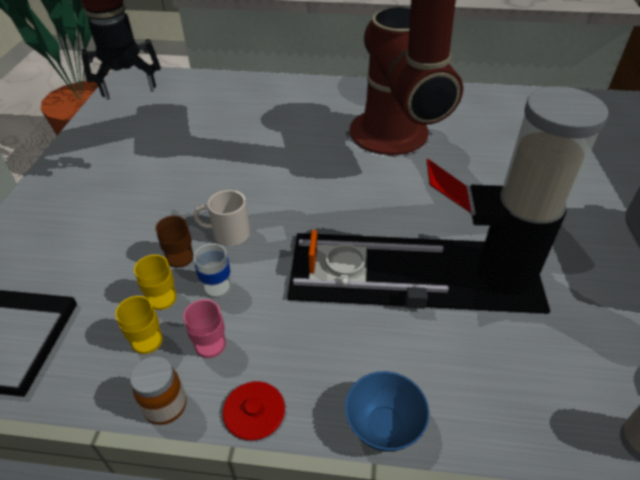

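View pics/side0.png

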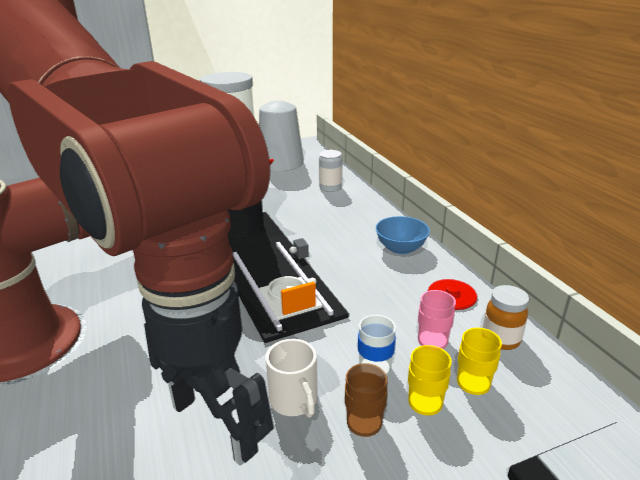

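The scene picture shows these cup candidates: clear cup with blue sleeve (212,270), brown (175,240), yellow (155,282) and (139,323), and pink (205,327). The clear cup with the blue band fits the description. The mug is at (228,218), the sled at (340,262) with its orange plate at (313,252), and the raised red flap at (450,187).

```bash
cat > m.py <<'E'
from h import *
from scipy.optimize import least_squares
z=np.load("/tmp/scene.npz");im,d=z["im"],z["d"];P=cloud("scene",d);hsv=cv2.cvtColor(im,cv2.COLOR_RGB2HSV)
H,S,V=[hsv[...,i].astype(int) for i in range(3)];Z=P[...,2];ok=d>0
base=ok&(V<60)&(abs(Z-.012)<.006)&(P[...,0]>.3)&(P[...,0]<.8)&(P[...,1]>-.25)
base=cv2.morphologyEx(base.astype(np.uint8),cv2.MORPH_OPEN,np.ones((3,3)))>0
r=cv2.minAreaRect((P[base][:,:2]*1000).astype(np.float32));print("base",base.sum(),r,cv2.boxPoints(r).round())
def st(m,n): q=P[m];print(n,len(q),np.median(q,0).round(4),q.min(0).round(3),q.max(0).round(3))
org=ok&(H>5)&(H<18)&(S>180)&(V>120);org[:, :280]=0;org[:,340:]=0;org[300:]=0;st(org,"orange")
red=ok&((H<5)|(H>174))&(S>180);red[:150]=0;red[215:]=0;red[:,:420]=0;red[:,480:]=0
st(red,"red");q=P[red];c=q.mean(0);u,s,vt=np.linalg.svd(q-c);print("flap pl",c,s,vt)
for n in("scene","side"):
    z=np.load(f"/tmp/{n}.npz");im2,d2=z["im"],z["d"];P2=cloud(n,d2);h2=cv2.cvtColor(im2,cv2.COLOR_RGB2HSV).astype(int)
    b=(d2>0)&(h2[...,0]>100)&(h2[...,0]<125)&(h2[...,1]>150)&(abs(P2[...,0]-.6)<.08)&(abs(P2[...,1]+.33)<.08)
    b=cv2.erode(b.astype(np.uint8),np.ones((3,3)))>0
    q=P2[b];f=least_squares(lambda a:np.hypot(q[:,0]-a[0],q[:,1]-a[1])-.032,[.58,-.32],loss="soft_l1",f_scale=.002)
    print(n,"cup",len(q),f.x,q[:,2].min(),q[:,2].max())
crop=cv2.resize(im[180:380,100:300],(600,600),interpolation=cv2.INTER_CUBIC);save("crop",crop)
E
python3 m.py
```

```text
base 10032 ((503.8315124511719, 66.49542236328125), (185.22216796875, 500.16156005859375), 2.9103012084960938) [[ 399.  312.]
 [ 424. -188.]
 [ 609. -179.]
 [ 584.  321.]]
orange 128 [ 0.5145 -0.137   0.0756] [ 0.479 -0.143  0.059] [ 0.548 -0.132  0.08 ]
red 881 [0.507  0.0986 0.2355] [0.467 0.062 0.204] [0.54  0.139 0.264]
flap pl [0.50655498 0.09924843 0.23491603] [0.80616281 0.58041757 0.02001971] [[ 0.04670962 -0.79893527  0.59960041]
 [-0.99851848 -0.05411657  0.00567842]
 [-0.02791163  0.59897732  0.80027939]]
scene cup 191 [ 0.5876941  -0.32272366] 0.05061985856172615 0.0733196572231427
side cup 342 [ 0.58718086 -0.32162159] 0.047504556434064385 0.07392766266596473
```

Run:
```python
from h import *
K,r,t=cam("wrist");p,o=tcp();print("cam in tool",o.inv().apply(-r.T@t-p),"R",o.as_matrix().round(3).tolist())
```

```text
cam in tool [ 0.08240298 -0.00017846 -0.11686216] R [[0.891, 0.454, 0.0], [0.454, -0.891, -0.0], [-0.0, 0.0, -1.0]]
```

View pics/crop.png

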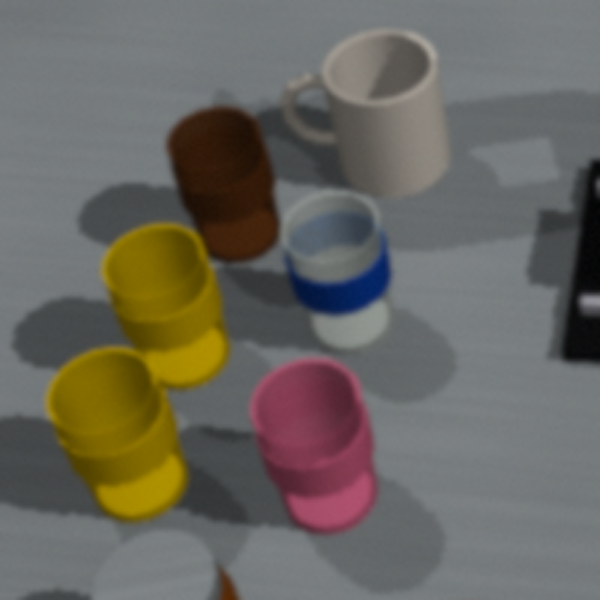

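The enlarged crop confirms it: the clear cup with the blue sleeve is at crop (338,275), the only transparent one with a blue band. Next I turn the tool so it closes along station x.

```bash
cat >> h.py <<'E'
YAW=np.radians(2.9);O=np.array([.5036,.0715])
def w(x,y,z): # station mm -> world
    c,s=np.cos(YAW),np.sin(YAW); return np.array([O[0]+(c*x-s*y)/1000,O[1]+(s*x+c*y)/1000,z/1000])
def go(p,name=""):
    t,o=tcp(); print(name,"tool delta mm",(o.inv().apply(np.array(p)-t)*1000).round(1),"yaw",np.degrees(np.arctan2(*o.as_matrix()[[1,0],0])).round(2),"tz",o.as_matrix()[:,2].round(3))
E
python3 -m inch '[[[0,0,0],[0,0,-0.144],1],[[0,0,0],[0,0,-0.144],1],[[0,0,0],[0,0,-0.144],1],[[0,0,0],[0,0,-0.144],1],[[0,0,0],[0,0,-0.144],1],[[0,0,0],[0,0,-0.144],1],[[0,0,0],[0,0,-0.144],1],[[0,0,0],[0,0,-0.144],1]]'
python3 -c "
from h import *
print(manip.state()['joint_pos']);go([.5875,-.322,.19])"
```

```text
time: 1.5
tool_pos: [0.2835, -0.557, 0.2564]
tool_rot: [0.0, 0.686, 0.727, -0.0]
contact_force: [-0.9, -0.1, -1.1]
gripper_width: 1.0
grasp_force: 0.0
[-1.21898169e+00  5.26537165e-02  1.61285135e+00  2.08585271e-05
  1.47601983e+00 -1.27693890e+00]
 tool delta mm [217.  317.1  66.4] yaw 93.32 tz [ 0. -0. -1.]
```

```bash
python3 -m inch '[[[27,39.6,0],[0,0,0],1]]' 2>&1 | tail -1; python3 -m inch '[[[0.027,0.0396,0],[0,0,0],1],[[0.027,0.0396,0],[0,0,0],1],[[0.027,0.0396,0],[0,0,0],1],[[0.027,0.0396,0],[0,0,0],1],[[0.027,0.0396,0],[0,0,0],1],[[0.027,0.0396,0],[0,0,0],1],[[0.027,0.0396,0],[0,0,0],1]]' | head -2
python3 -c "
from h import *
print(manip.state()['joint_pos']);go([.5875,-.322,.19])"
```

```text
grasp_force: 0.0
time: 2.3
tool_pos: [0.5917, -0.3221, 0.2565]
[-6.08844378e-01  1.65022953e-01  1.49154202e+00 -1.11966904e-04
  1.48454693e+00 -6.60950838e-01]
 tool delta mm [ 0.4 -4.2 66.5] yaw 92.99 tz [ 0. -0. -1.]
```

The first row of that call was typed in mm by mistake. The per-row limit clamped it in the same direction, so the arm still ended where intended. Next is a wrist camera check from close by.

```bash
cat > wc.py <<'E'
from h import *
from scipy.optimize import least_squares
import sys
c=cam("wrist");im,d=manip.grab_frame("wrist");P=cloud("wrist",d,c);h=cv2.cvtColor(im,cv2.COLOR_RGB2HSV).astype(int)
np.savez("/tmp/w",im=im,P=P)
b=(d>0)&(h[...,0]>100)&(h[...,0]<125)&(h[...,1]>150)&(P[...,2]>.03)
print(b.sum());q=P[b]
if len(q)>50:
    f=least_squares(lambda a:np.hypot(q[:,0]-a[0],q[:,1]-a[1])-.032,np.median(q,0)[:2],loss="soft_l1",f_scale=.002);print("cup",f.x,q[:,2].min(),q[:,2].max())
save(sys.argv[1],im)
E
python3 wc.py w1
```

```text
293
cup [ 0.58745077 -0.32190332] 0.054296283283495436 0.3137543099134103
```

View pics/w1.png

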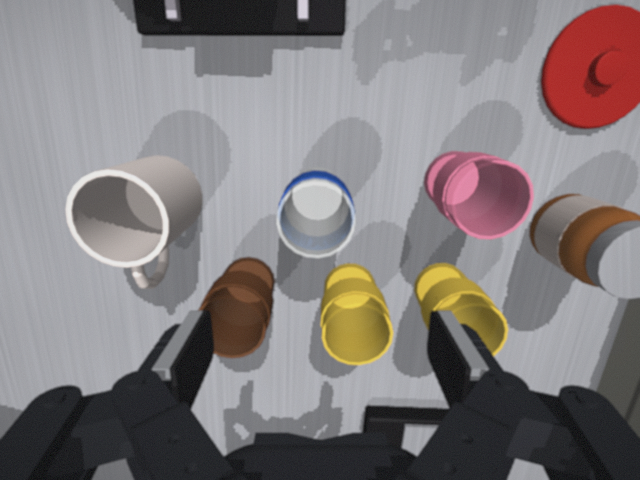

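The wrist view shows the blue-sleeved cup at (316,215), clear on both sides along the closing line, with the mug at (135,215) and the pink cup at (480,190). I'm descending on it.

```bash
python3 -m inch '[[[0.0004,-0.0042,0.03],[0,0,0],1],[[0,0,0.04],[0,0,0],1],[[0,0,0.04],[0,0,0],1],[[0,0,0.03],[0,0,0],1],[[0,0,0.03],[0,0,0],1],[[0,0,0.02],[0,0,0],1],[[0,0,0],[0,0,0],1]]'
python3 -c "
from h import *
go([.5875,-.322,.066])"
```

```text
time: 3.05
tool_pos: [0.5836, -0.3218, 0.0619]
tool_rot: [-0.004, 0.688, 0.725, -0.001]
contact_force: [-0.3, 0.2, 0.3]
gripper_width: 0.995
grasp_force: 0.0
 tool delta mm [-0.4  3.8 -4.1] yaw 92.98 tz [-0.006  0.004 -1.   ]
```

```bash
python3 -m inch '[[[0,0.004,-0.004],[0,0,0],1],[[0,0,0],[0,0,0],1],[[0,0,0],[0,0,0],1]]' |head -2
python3 -c "
from h import *
go([.5875,-.322,.066])"
```

```text
time: 3.35
tool_pos: [0.5916, -0.3241, 0.0731]
 tool delta mm [ 2.3 -4.   7. ] yaw 92.99 tz [ 0.004 -0.003 -1.   ]
```

```bash
for i in 1 2; do python3 -m inch '[[[0,0,0],[0,0,0],1],[[0,0,0],[0,0,0],1]]' |sed -n 2,4p; done
python3 -c "
from h import *
go([.5875,-.322,.066])"
```

```text
tool_pos: [0.5904, -0.3234, 0.0711]
tool_rot: [0.001, 0.688, 0.725, 0.0]
contact_force: [0.1, 0.7, 0.4]
tool_pos: [0.59, -0.3231, 0.0703]
tool_rot: [-0.0, 0.688, 0.725, -0.0]
contact_force: [0.3, -0.5, -0.1]
 tool delta mm [ 1.2 -2.4  4.3] yaw 92.98 tz [-0.  0. -1.]
```

```bash
python3 -m inch '[[[0.001,-0.0024,0.004],[0,0,0],1],[[0,0,0],[0,0,0],1],[[0,0,0],[0,0,0],1],[[0,0,0],[0,0,0],1],[[0,0,0],[0,0,0],0],[[0,0,0],[0,0,0],0],[[0,0,0],[0,0,0],0],[[0,0,0],[0,0,0],0]]'
```

```text
time: 4.55
tool_pos: [0.5881, -0.3226, 0.067]
tool_rot: [0.001, 0.688, 0.725, 0.0]
contact_force: [0.9, 0.2, 2.5]
gripper_width: 0.72
grasp_force: 65.6
```

```bash
python3 -m inch '[[[0,0,-0.02],[0,0,0],0],[[0,0,-0.03],[0,0,0],0],[[0,0,-0.03],[0,0,0],0],[[0.01,0,-0.03],[0,0,0],0],[[0.03,-0.01,0],[0,0,0],0],[[0.03,-0.01,0],[0,0,0],0],[[0.02,-0.01,0],[0,0,0],0],[[0.01,0,0],[0,0,0],0]]'
python3 wc.py w2
```

```text
time: 5.35
tool_pos: [0.5511, -0.2221, 0.1752]
tool_rot: [-0.001, 0.688, 0.726, -0.0]
contact_force: [0.5, -0.2, -2.3]
gripper_width: 0.725
grasp_force: 65.6
4814
cup [ 0.55030504 -0.22172872] 0.1543934430030403 0.18416316429774982
```

View pics/w2.png

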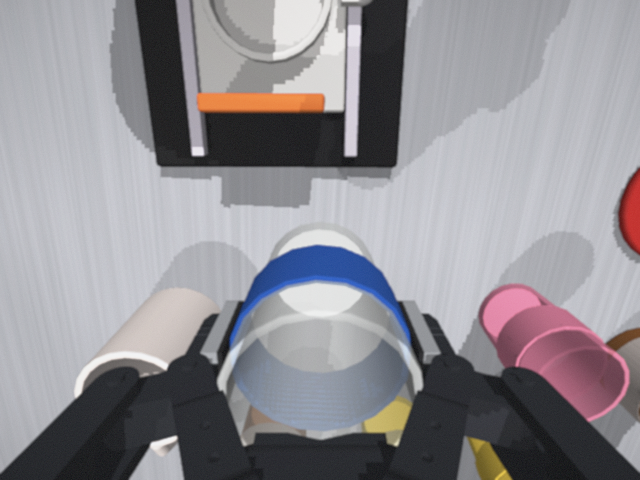

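The cup is held centred at (320,330). Ahead, the sled ring is at (270,10) and the orange plate at (262,102).

```bash
python3 -m inch '[[[0.03,-0.015,0],[0,0,0],0],[[0.03,-0.015,0],[0,0,0],0],[[0,0,0],[0,0,0],0],[[0,0,0],[0,0,0],0],[[0,0,0],[0,0,0],0]]' | head -2
python3 wc.py w3
cat > ring.py <<'E'
from h import *
from scipy.optimize import least_squares
z=np.load("/tmp/w.npz");im,P=z["im"],z["P"];h=cv2.cvtColor(im,cv2.COLOR_RGB2HSV).astype(int)
s=w(0,-143,20)
m=(abs(P[...,2]-.0335)<.005)&(np.hypot(P[...,0]-s[0],P[...,1]-s[1])<.055)&(h[...,1]<60)
q=P[m];f=least_squares(lambda a:np.hypot(q[:,0]-a[0],q[:,1]-a[1])-.0375,s[:2],loss="soft_l1",f_scale=.002)
print("ring",len(q),f.x,np.abs(f.fun).mean(),"z",np.median(q[:,2]),"prior",s)
o=(h[...,0]>4)&(h[...,0]<20)&(h[...,1]>170)&(P[...,2]>.070)&(P[...,2]<.085);o[300:]=0;q=P[o]
if len(q): print("plate top",len(q),q.mean(0),q.min(0),q.max(0))
b=(h[...,2]<60)&(abs(P[...,2]-.012)<.006);b[300:]=0;q=P[b]
print("base",len(q)and(cv2.minAreaRect((q[:,:2]*1000).astype(np.float32)),q.min(0)))
go(np.r_[f.x,.13]);print("cur",tcp()[0])
E
python3 ring.py
```

```text
time: 5.9
tool_pos: [0.5201, -0.1666, 0.1766]
4833
cup [ 0.51932415 -0.16622729] 0.15592788723644488 0.18565366262097147
ring 3641 [ 0.51050303 -0.07282383] 0.0027344211522622 z 0.032927887999529296 prior [ 0.51083479 -0.07131687  0.02      ]
plate top 1997 [ 0.51298956 -0.13678435  0.07471516] [ 0.4779465  -0.14343798  0.07000497] [ 0.5474025  -0.13083746  0.07715541]
base (((510.87652587890625, -98.4766616821289), (177.72850036621094, 164.082763671875), 2.722231149673462), array([ 0.41892022, -0.18435425,  0.00823403]))
 tool delta mm [94.3 -4.8 46.5] yaw 92.93 tz [ 0.001 -0.001 -1.   ]
cur [ 0.52006817 -0.16668948  0.17655254]
```

```bash
python3 -m inch '[[[0.03,-0.002,0],[0,0,0],0],[[0.034,-0.002,0],[0,0,0],0],[[0.02,0,0],[0,0,0],0],[[0.01,0,0.01],[0,0,0],0],[[0,0,0.02],[0,0,0],0],[[0,0,0],[0,0,0],0],[[0,0,0],[0,0,0],0],[[0,0,0],[0,0,0],0]]'
python3 -c "
from h import *
go([.511,-.0727,.088])"
```

```text
time: 6.75
tool_pos: [0.5111, -0.0727, 0.147]
tool_rot: [0.0, 0.689, 0.725, 0.0]
contact_force: [0.8, -0.4, -1.3]
gripper_width: 0.724
grasp_force: 65.8
 tool delta mm [ 0.1 -0.2 59. ] yaw 92.93 tz [ 0.001 -0.    -1.   ]
```

```bash
python3 -m inch '[[[0,0,0.02],[0,0,0],0],[[0,0,0.02],[0,0,0],0],[[0,0,0.014],[0,0,0],0],[[0,0,0.002],[0,0,0],0],[[0,0,0],[0,0,0],0],[[0,0,0],[0,0,0],0],[[0,0,0.002],[0,0,0],0],[[0,0,0],[0,0,0],0]]'
```

```text
time: 7.55
tool_pos: [0.5109, -0.072, 0.0889]
tool_rot: [0.0, 0.688, 0.725, 0.0]
contact_force: [-0.0, 0.2, -1.5]
gripper_width: 0.719
grasp_force: 65.8
```

```bash
python3 -m inch '[[[0,0,0.001],[0,0,0],0],[[0,0,0.001],[0,0,0],0],[[0,0,0],[0,0,0],0],[[0,0,0],[0,0,0],0]]'
```

```text
time: 7.95
tool_pos: [0.5108, -0.072, 0.0869]
tool_rot: [0.0, 0.688, 0.725, 0.0]
contact_force: [-1.6, 0.7, 3.3]
gripper_width: 0.723
grasp_force: 66.1
```

```bash
python3 -m inch '[[[0,0,0.0005],[0,0,0],0],[[0,0,0],[0,0,0],0.85],[[0,0,0],[0,0,0],1],[[0,0,0],[0,0,0],1],[[0,0,0],[0,0,0],1]]'; python3 wc.py w4;python3 ring.py|head -2
```

```text
time: 8.45
tool_pos: [0.5104, -0.072, 0.0855]
tool_rot: [-0.0, 0.688, 0.725, -0.0]
contact_force: [0.5, -0.3, -0.5]
gripper_width: 1.003
grasp_force: 0.0
4680
cup [ 0.51014942 -0.07160979] 0.06651403787524386 0.09574431042271077
ring 4501 [ 0.51163659 -0.07220287] 0.005247949405207677 z 0.03302155775275561 prior [ 0.51083479 -0.07131687  0.02      ]
base (((512.1279296875, -17.41509246826172), (187.63609313964844, 149.12989807128906), 2.9926037788391113), array([ 0.41556773, -0.09673108,  0.0081368 ]))
```

View pics/w4.png

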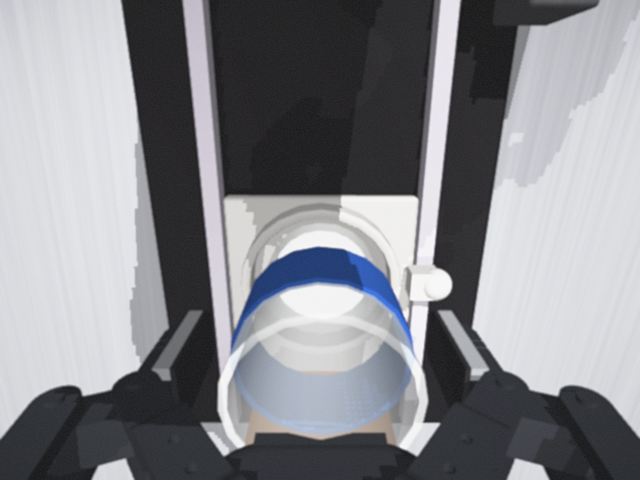

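The cup stands in the ring and is released: sleeve bottom at 66 mm, which puts the foot on the deck, and the ring is concentric around (320,270). I'm retracting and turning the tool for the push.

```bash
python3 -m inch '[[[0,0,-0.02],[0,0,0],1],[[0,0,-0.04],[0,0,0],1],[[0,0,-0.04],[0,0,0],1],[[0,0,-0.03],[0,0,0],1],[[-0.04,0,0],[0,0,0],0],[[-0.05,0,0],[0,0,0],0],[[-0.05,0,0],[0,0,0],0],[[-0.04,0,0],[0,0,0],0]]' | head -2
python3 -m inch '[[[0,0,0],[0,0,-0.145],0],[[0,0,0],[0,0,-0.145],0],[[0,0,0],[0,0,-0.145],0],[[0,0,0],[0,0,-0.145],0],[[0,0,0],[0,0,-0.145],0],[[0,0,0],[0,0,-0.145],0],[[0,0,0],[0,0,-0.145],0],[[0,0,0],[0,0,-0.145],0]]' | head -2
python3 -m inch '[[[0,0,0],[0,0,-0.145],0],[[0,0,0],[0,0,-0.145],0],[[0,0,0],[0,0,-0.121],0],[[0,0,0],[-0.1,0,0],0],[[0,0,0],[-0.1,0,0],0],[[0,0,0],[-0.1,0,0],0],[[0,0,0],[0,0,0],0],[[0,0,0],[0,0,0],0]]'
python3 - <<'E'
from h import *
print(manip.state()['joint_pos']);go(w(0,-270,75)); 
for l in("cup","sled_push"): pass
im,d=manip.grab_frame("scene");np.savez("/tmp/scene",im=im,d=d);save("scene1",im)
E
python3 m.py | grep -v base
```

```text
time: 9.3
tool_pos: [0.5197, -0.2541, 0.2159]
time: 10.1
tool_pos: [0.5198, -0.2517, 0.2155]
time: 10.9
tool_pos: [0.5197, -0.252, 0.2153]
tool_rot: [-0.004, -0.025, 0.989, 0.149]
contact_force: [0.9, 0.5, 0.2]
gripper_width: 0.002
grasp_force: 0.0
[-0.67836158  0.07147237  1.681817    0.22074095  1.59087163 -2.31864365]
 tool delta mm [ -0.4  10.2 149.9] yaw -177.05 tz [-0.016  0.294 -0.956]
 [ 424. -188.]
 [ 608. -179.]
 [ 584.  321.]]
orange 102 [ 0.5211 -0.1382  0.0759] [ 0.481 -0.143  0.067] [ 0.548 -0.133  0.081]
red 868 [0.5067 0.0992 0.2351] [0.47  0.062 0.203] [0.54  0.139 0.263]
flap pl [0.50633815 0.09949659 0.23471525] [0.79908541 0.57145486 0.01953893] [[ 0.04604318 -0.79977336  0.59853371]
 [-0.99854036 -0.05378353  0.00494765]
 [-0.02823426  0.59788787  0.80108234]]Traceback (most recent call last):
  File "m.py", line 17, in <module>
    print(n,"cup",len(q),f.x,q[:,2].min(),q[:,2].max())
                             ~~~~~~~~~~^^
    return umr_minimum(a, axis, None, out, keepdims, initial, where)
ValueError: zero-size array to reduction operation minimum which has no identity
```

View pics/scene1.png

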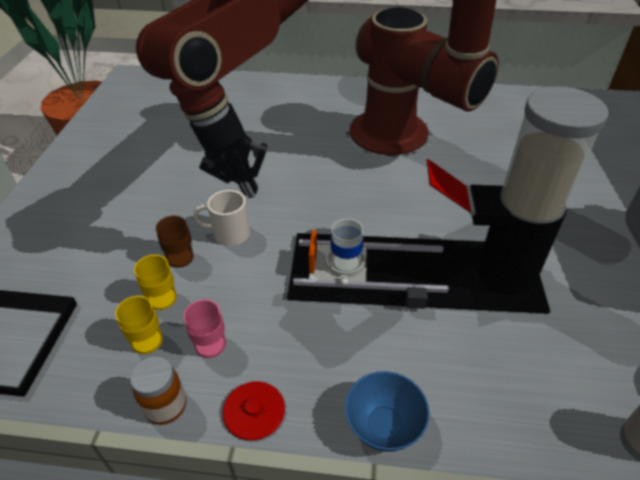

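The cup at (347,243) stands in the sled and the mug has not moved. I'm lowering behind the plate.

```bash
python3 -m inch '[[[0,0.002,0.03],[0,0,0],0],[[0,0.002,0.04],[0,0,0],0],[[0,0.002,0.04],[0,0,0],0],[[0,0.004,0.03],[0,0,0],0],[[0,0,0.01],[0,0,0],0],[[0,0,0],[0,0,0],0],[[0,0,0],[0,0,0],0],[[0,0,0],[0,0,0],0]]'
python3 - <<'E'
from h import *
go(w(0,-240,75),"a");go(w(0,-90,75),"b")
E
```

```text
time: 11.75
tool_pos: [0.5186, -0.1993, 0.0779]
tool_rot: [-0.002, -0.026, 0.989, 0.148]
contact_force: [-0.2, 0.7, -0.2]
gripper_width: 0.003
grasp_force: 0.0
a tool delta mm [ 1.2 29.  11.9] yaw -177.02 tz [-0.012  0.292 -0.956]
b tool delta mm [  1.  172.4  55.8] yaw -177.02 tz [-0.012  0.292 -0.956]
```

```bash
python3 -m inch '[[[0.001,0.012,0.0055],[0,0,0],0],[[0,0.012,0.0055],[0,0,0],0],[[0,0.005,0.0015],[0,0,0],0],[[0,0.005,0.0015],[0,0,0],0],[[0,0.005,0.0015],[0,0,0],0],[[0,0.005,0.0015],[0,0,0],0],[[0,0,0],[0,0,0],0],[[0,0,0],[0,0,0],0]]'
python3 - <<'E'
from h import *
go(w(0,-90,73),"b")
im,d=manip.grab_frame("side");P=cloud("side",d);h=cv2.cvtColor(im,cv2.COLOR_RGB2HSV).astype(int)
o=(d>0)&(h[...,0]>5)&(h[...,0]<18)&(h[...,1]>180)&(P[...,1]>-.16)&(P[...,1]<.1)&(P[...,2]>.015)&(P[...,2]<.085);print(o.sum(),np.median(P[o],0) if o.any() else 0)
E
```

```text
time: 12.55
tool_pos: [0.5137, -0.1508, 0.0723]
tool_rot: [-0.004, -0.026, 0.988, 0.15]
contact_force: [0.5, 0.3, -0.1]
gripper_width: 0.001
grasp_force: 0.0
b tool delta mm [ -1.4 126.8  38.5] yaw -177.01 tz [-0.015  0.295 -0.955]
431 [ 0.4928712  -0.1342735   0.04341286]
```

```bash
python3 -m inch '[[[0,0.005,0.0015],[0,0,0],0],[[0,0.008,0.0024],[0,0,0],0],[[0,0.0096,0.0029],[0,0,0],0],[[0,0.0096,0.0029],[0,0,0],0],[[0,0.0096,0.0029],[0,0,0],0],[[0,0.0096,0.0029],[0,0,0],0],[[0,0.0096,0.0029],[0,0,0],0],[[0,0.006,0.0018],[0,0,0],0]]'
cat > pl.py <<'E'
from h import *
go(w(0,-90,73),"b")
im,d=manip.grab_frame("side");P=cloud("side",d);h=cv2.cvtColor(im,cv2.COLOR_RGB2HSV).astype(int)
o=(d>0)&(h[...,0]>5)&(h[...,0]<18)&(h[...,1]>180)&(P[...,1]>-.16)&(P[...,1]<.1)&(P[...,2]>.015)&(P[...,2]<.085);print(o.sum(),np.median(P[o],0) if o.any() else 0)
im,d=manip.grab_frame("scene");P=cloud("scene",d);h=cv2.cvtColor(im,cv2.COLOR_RGB2HSV).astype(int)
b=(d>0)&(h[...,0]>100)&(h[...,0]<125)&(h[...,1]>150)&(abs(P[...,0]-.51)<.08)&(P[...,2]>.05);q=P[b];print("cup sleeve",q.mean(0),q[:,2].min(),q[:,2].max())
o=(d>0)&(h[...,0]>5)&(h[...,0]<18)&(h[...,1]>180)&(P[...,1]>-.16)&(P[...,1]<.1)&(abs(P[...,0]-.51)<.06)&(P[...,2]<.09)&(P[...,2]>.07);print("plate top",o.sum(),P[o].mean(0))
save("s_%d"%int(manip.state()["time"]*100),im)
E
python3 pl.py
```

```text
time: 13.4
tool_pos: [0.5098, -0.0799, 0.0728]
tool_rot: [-0.004, -0.026, 0.988, 0.15]
contact_force: [0.3, -1.1, -1.1]
gripper_width: 0.0
grasp_force: 0.8
b tool delta mm [-1.6 58.8 18. ] yaw -176.97 tz [-0.016  0.295 -0.955]
426 [ 0.4907497  -0.06405439  0.04116824]
cup sleeve [0.53324452 0.01527318 0.08383052] 0.0561618299678287 0.15475862627446513
plate top 105 [ 0.52096475 -0.05736671  0.0755895 ]
```

```bash
python3 -m inch '[[[0,0.0076,0.0023],[0,0,0],0],[[0,0.0096,0.0029],[0,0,0],0],[[0,0.0096,0.0029],[0,0,0],0],[[0,0.0076,0.0023],[0,0,0],0],[[0,0.006,0.0018],[0,0,0],0],[[0,0.005,0.0015],[0,0,0],0],[[0,0.005,0.0015],[0,0,0],0],[[0,0.005,0.0015],[0,0,0],0]]'
python3 pl.py
```

```text
time: 14.3
tool_pos: [0.5069, -0.0257, 0.0731]
tool_rot: [-0.004, -0.026, 0.989, 0.146]
contact_force: [-1.1, -5.4, -2.2]
gripper_width: -0.0
grasp_force: 2.9
b tool delta mm [-1.6  6.9  2.2] yaw -176.98 tz [-0.016  0.289 -0.957]
413 [ 0.48880602 -0.01009961  0.04159483]
cup sleeve [0.52985167 0.06638464 0.08368725] 0.06115757550061591 0.20517597056860706
plate top 94 [ 0.52066716 -0.00186841  0.07553676]
```

```bash
python3 -m inch '[[[0,0.004,0.0012],[0,0,0],0],[[0,0.004,0.0012],[0,0,0],0],[[0,0.003,0.0009],[0,0,0],0],[[0,0.003,0.0009],[0,0,0],0],[[0,0,0],[0,0,0],0],[[0,0,0],[0,0,0],0]]'
python3 pl.py
```

```text
time: 15.0
tool_pos: [0.5067, -0.0132, 0.0737]
tool_rot: [-0.003, -0.026, 0.989, 0.144]
contact_force: [-3.3, -19.6, 0.1]
gripper_width: 0.001
grasp_force: 9.8
b tool delta mm [-1.1 -5.2 -0.8] yaw -176.94 tz [-0.014  0.284 -0.959]
415 [0.48908241 0.00203649 0.04119332]
cup sleeve [0.52984595 0.08016517 0.08537495] 0.05163426856440751 0.20181758155903418
plate top 105 [0.51890542 0.00684097 0.0753117 ]
```

The sled is home: 20 N against the end stop, plate rear at station y −70. I'm backing off, lifting, and moving above the flap.

```bash
python3 -m inch '[[[0,-0.0096,-0.0029],[0,0,0],0],[[0,-0.0192,-0.0057],[0,0,0],0],[[0,-0.0192,-0.0057],[0,0,0],0],[[0,0.0143,-0.0479],[0,0,0],0],[[0,0.0143,-0.0479],[0,0,0],0],[[0,0.0143,-0.0479],[0,0,0],0],[[0,0.0143,-0.0479],[0,0,0],0],[[0,0.0143,-0.0479],[0,0,0],0]]'
python3 -m inch '[[[0,0.005,-0.015],[0,0,0],0],[[0,0,0],[0,0,0],0],[[0,0,0],[0,0,0],0]]' | head -2
python3 pl.py
python3 - <<'E'
from h import *
go(w(0,12,330),"f")
E
ls pics
```

```text
time: 15.9
tool_pos: [0.5086, -0.0603, 0.3248]
tool_rot: [-0.004, -0.026, 0.988, 0.15]
contact_force: [1.6, -1.2, -0.3]
gripper_width: 0.001
grasp_force: 0.0
time: 16.2
tool_pos: [0.5085, -0.0604, 0.3368]
b tool delta mm [ -2.4 -38.2 264.4] yaw -176.98 tz [-0.017  0.296 -0.955]
686 [0.50240998 0.0022427  0.0518682 ]
cup sleeve [0.52942726 0.08015264 0.08665193] 0.050640838452376456 0.20666819659033006
plate top 134 [0.51283555 0.00655795 0.07544828]
f tool delta mm [ -2.6 135.8  47.8] yaw -177.0 tz [-0.02   0.297 -0.955]
crop.png
s_1350.png
s_1440.png
s_1510.png
s_1630.png
scene0.png
scene1.png
side0.png
w1.png
w2.png
w3.png
w4.png
```

View pics/s_1630.png

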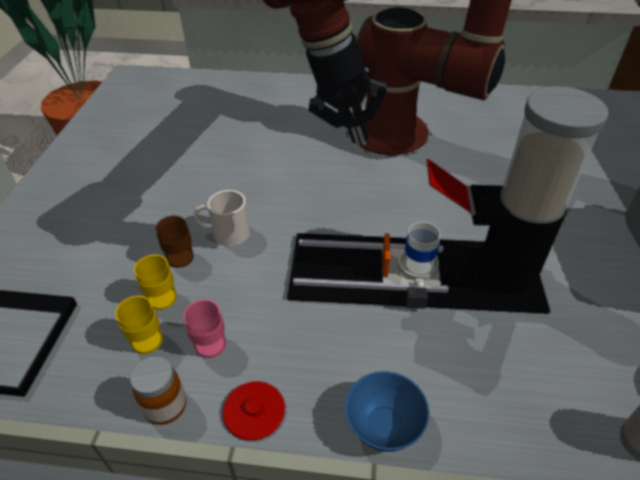

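```bash
python3 -m inch '[[[-0.002,0.036,0.008],[0,0,0],0],[[0,0.04,0.014],[0,0,0],0],[[0,0.04,0.014],[0,0,0],0],[[0,0.02,0.007],[0,0,0],0],[[0,0,0],[0,0,0],0],[[0,0,0],[0,0,0],0],[[0,0,0],[0,0,0],0]]'
python3 - <<'E'
from h import *
go(w(0,12,280),"touch");go(w(0,12,186.4),"45")
E
```

```text
time: 17.0
tool_pos: [0.5033, 0.0809, 0.3364]
tool_rot: [-0.005, -0.025, 0.988, 0.149]
contact_force: [0.2, 0.1, 0.3]
gripper_width: 0.001
grasp_force: 0.0
touch tool delta mm [  0.1 -14.1  54.6] yaw -177.07 tz [-0.017  0.295 -0.955]
45 tool delta mm [-1.000e-01 -4.180e+01  1.441e+02] yaw -177.07 tz [-0.017  0.295 -0.955]
```

The picture shows the cup upright at (422,250), the plate at (387,255) next to the catch, and the flap still raised. Now I press the flap down.

```bash
python3 -m inch '[[[0,-0.007,0.025],[0,0,0],0],[[0,-0.007,0.025],[0,0,0],0],[[0,-0.0044,0.0144],[0,0,0],0],[[0,-0.0044,0.0144],[0,0,0],0],[[0,-0.0044,0.0144],[0,0,0],0],[[0,-0.0044,0.0144],[0,0,0],0],[[0,0,0],[0,0,0],0],[[0,0,0],[0,0,0],0]]'
cat > fl.py <<'E'
from h import *
go(w(0,12,186.4),"45")
im,d=manip.grab_frame("scene");P=cloud("scene",d);h=cv2.cvtColor(im,cv2.COLOR_RGB2HSV).astype(int)
r=(d>0)&((h[...,0]<5)|(h[...,0]>174))&(h[...,1]>180)&(P[...,1]>.03)&(P[...,1]<.16)&(abs(P[...,0]-.503)<.045)&(P[...,2]>.1)&(P[...,2]<.3)
r=cv2.erode(r.astype(np.uint8),np.ones((3,3)))>0
q=P[r];n=len(q);print(n)
from scipy.optimize import least_squares
c,s=np.cos(YAW),np.sin(YAW);Q=q[:,:2]-O;y=-s*Q[:,0]+c*Q[:,1];a=np.polyfit(y,q[:,2],1)
f=least_squares(lambda k:k[0]*y+k[1]-q[:,2],a,loss="soft_l1",f_scale=.003);print("flap angle",np.arctan(f.x[0]),"y",y.min(),y.max(),"z",q[:,2].min(),q[:,2].max(),"res",np.abs(f.fun).mean())
save("f_%d"%int(manip.state()["time"]*100),im)
E
python3 fl.py
```

```text
time: 17.8
tool_pos: [0.5032, 0.0832, 0.2251]
tool_rot: [-0.004, -0.026, 0.988, 0.15]
contact_force: [-0.1, -0.0, 0.2]
gripper_width: -0.001
grasp_force: 0.0
45 tool delta mm [  0.1 -11.2  37.1] yaw -177.02 tz [-0.016  0.295 -0.955]
918
flap angle 0.08416037336392299 y -0.025213911873051408 0.06286371317600797 z 0.19246682600323103 0.20392368529840815 res 0.000871716100632648
```

```bash
python3 -m inch '[[[0,-0.0029,0.0096],[0,0,0],0],[[0,-0.0029,0.0096],[0,0,0],0],[[0,-0.0029,0.0096],[0,0,0],0],[[0,-0.0015,0.0048],[0,0,0],0],[[0,0,0],[0,0,0],0],[[0,0,0],[0,0,0],0],[[0,0,0],[0,0,0],0]]'
python3 fl.py
```

```text
time: 18.55
tool_pos: [0.5029, 0.0834, 0.1898]
tool_rot: [-0.004, -0.026, 0.988, 0.149]
contact_force: [0.2, -0.6, -0.6]
gripper_width: -0.0
grasp_force: 0.0
45 tool delta mm [-0.1 -1.   3.3] yaw -177.0 tz [-0.017  0.295 -0.955]
804
flap angle 0.6597590525033732 y -0.005478299875827222 0.06328847003745186 z 0.14313273469275475 0.19862521682688133 res 0.0011173246634039549
```

Down 5 mm more, then retreat.

```bash
python3 -m inch '[[[0,-0.0009,0.003],[0,0,0],0],[[0,-0.0007,0.0024],[0,0,0],0],[[0,0,0],[0,0,0],0],[[0,0,0],[0,0,0],0],[[0,0,0],[0,0,0],0],[[0,0,0],[0,0,0],0]]'|sed -n 2,4p
python3 fl.py
```

```text
tool_pos: [0.5036, 0.0835, 0.185]
tool_rot: [-0.003, -0.026, 0.988, 0.149]
contact_force: [1.9, -0.0, 3.5]
45 tool delta mm [ 0.7  0.5 -1.4] yaw -177.02 tz [-0.015  0.295 -0.955]
773
flap angle 0.7198329707341617 y -0.0020149831121533523 0.06304944188731154 z 0.13763968647710667 0.1983832545318037 res 0.001152156646136284
```

```bash
python3 -m inch '[[[0,0,-0.02],[0,0,0],0],[[0,0,-0.04],[0,0,0],0],[[0,0,-0.045],[0,0,0],0],[[0,0,-0.045],[0,0,0],0],[[0,0,0],[0,0,0],0],[[0,0,0],[0,0,0],0],[[0,0,0],[0,0,0],0],[[0,0,0],[0,0,0],0]]'|sed -n 1,4p
python3 fl.py; python3 pl.py; ls -t pics|head -2
```

```text
time: 20.05
tool_pos: [0.5047, 0.0397, 0.3255]
tool_rot: [-0.006, -0.026, 0.988, 0.15]
contact_force: [0.2, -0.3, -0.1]
45 tool delta mm [ -1.2   0.6 145.8] yaw -176.98 tz [-0.02   0.296 -0.955]
920
flap angle 0.7169172648206434 y -0.0022789596705401058 0.06384610401992565 z 0.13825240923081406 0.1983738583768397 res 0.0010771699892043298
b tool delta mm [  -1.3 -130.5  224.1] yaw -176.98 tz [-0.019  0.296 -0.955]
684 [0.50206605 0.00216005 0.05146367]
cup sleeve [0.52933651 0.07913021 0.08718456] 0.05108220452602618 0.35870094516399903
plate top 130 [0.51238299 0.00643416 0.07532794]
s_2020.png
f_2010.png
```

View pics/s_2020.png

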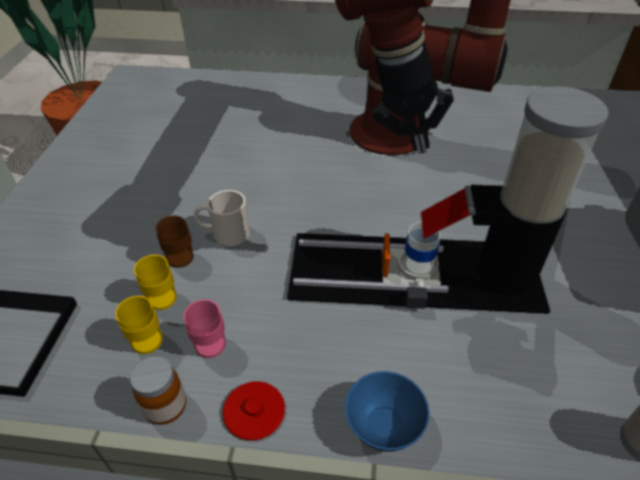

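The cup is upright at (421,250) with the sled home, the flap slopes down into the cup at (445,212), the mug has not moved, and the arm is clear.

```bash
python3 -c "
from plant import manip
print(manip.job_done())"
```

```text
the job is handed in; nothing more can be done
None
```

The job is handed in (no verdict came back): in the last images the cup stands upright in the sled, the sled is at its end stop, the flap slopes about 41 degrees down (0.72 rad), the mug shows no movement, and the arm is clear.

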